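Change knives at the painter's tool block

TASK

Change knives: take the washed scraper out of the rinse pot and slide it gently, blade first, into the empty wide slot of the wooden tool block until its handle sits on the block, without dropping it in, and let it go. Then draw the palette knife out of the block and finish still holding it in the gripper, the tip of its blade raised about a hand's breadth (8 to 10 cm) over the middle of the mixing palette, the knife slanting blade-down half-way between upright and level with the flat of the blade facing down, touching nothing. Leave the flat brush in its slot and the paint bottle, glass jar and dish as they stand, and do not knock the rinse pot over.

Things in the scene. Friction and masses are not known exactly. Their poses are not given: they have to be found in the camera images.
- block: Hardwood tool block, fixed, 170 (its x) x 100 (its y) x 108 high; origin: centre of its underside, z up. Three upright slots 8 wide in x, 96 deep: at x = -55 mm (nearest the robot) the wide one, 66 long in y, empty at first; at x = 0 and +55 mm two narrow ones, 28 long in y, one with the palette knife, one with the flat brush (which varies).
- wide_slot (a point): Centre of the mouth of the empty wide slot, on the block's top face, 108 mm above the table; axes as the block's.
- scraper: Flat steel blade 2.5 thick, 60 wide at its edge, on a dark wooden handle 110 long, section 18 (its x) x 24 (its y). Origin on the axis at the shoulder where blade meets handle; z towards the handle's end (+110), x normal to the flat, y along the blade's width. Starts in the rinse pot, leaning 0.36 rad to the pot's -x (robot's) side. Either way round fits; home, the shoulder sits on the block.
- scraper_edge (a point): Middle of the scraper blade's straight edge, on its axis 90 mm below its origin (z = -90); axes as the scraper's.
- rinse_pot: Narrow oblong pot of white ceramic, loose, 0.7 kg: 42 (its x) x 88 (its y) x 80 high, wall and floor 6 thick, inside 30 x 76. Origin: centre of its underside; z up. It stands on one side of the block, the palette on the other (which side varies).
- palette_knife: Slim round-tipped steel blade, 2 thick, 22 wide, on a pale wooden handle 110 long, section 18 (its x) x 24 (its y). Origin on the axis at the shoulder where blade meets handle; z towards the handle's end (+110), x normal to the flat, y along the blade's width. Starts upright in a narrow slot, shoulder on the block's top, axes about as the block's. 0.055-0.11 kg.
- knife_tip (a point): Tip of the palette knife's blade, on its axis 90 mm below its origin (z = -90); axes as the knife's.
- palette: White porcelain mixing palette, fixed to the table: tray 140 (its x) x 200 (its y), rim 14 high, floor 6 thick, a row of five wells along its +x side. Origin: centre of its underside; z up.
- flat_brush: Flat wash brush, dark handle and brass ferrule, standing bristles up in the other narrow slot: bristles 38 wide, top 82 mm above the block's top. Origin on its axis at the level of the block's top. To be left alone.
- paint_bottle: White plastic paint bottle with black cap, 40 across, 120 high, standing beyond the block. Origin: centre of its underside. To be left alone.
- glass_jar: Empty glass jar, 72 across, 85 high, standing beyond the block. Origin: centre of its underside. To be left alone.
- dish: White ceramic dish, 90 across, 35 high, standing beyond the block. Origin: centre of its underside. To be left alone.
Mind the look-alikes: they are no part of the job. Leave any blue or orange look-alike of the palette_knife alone.

How it is judged (in metres and radians):
On the way, in this order (a step that is already met when the one before it is completed fails the run):
1. the scraper is fully home in the wide slot and let go, the palette knife still in the block (horizontal distance between scraper and wide_slot below 0.008 m and z of scraper in the frame of wide_slot below 0.004 m and angle between scraper's own z axis and vertical below 0.12 rad and contact force between the fingers and scraper below 0.05 N and linear speed of scraper below 0.05 m/s and z of palette_knife in the frame of block below 0.13 m), for 0.3 s.
2. the palette knife is drawn out of the block, its tip above the block's top, in the gripper (z of knife_tip in the frame of block above 0.108 m and contact force between the fingers and palette_knife above 0.5 N), for 0.1 s.
At the end, for the whole second after the job is handed in: Scraper let go, home in the wide slot (within 4 mm of seated, 8 mm of centre, 7 deg of upright). Palette knife still in the gripper, touching nothing else: tip within 50 mm of the palette centre, 50 to 150 mm up, axis 30 to 60 deg from upright, blade down, its width level within 24 deg (horizontal distance between scraper and wide_slot below 0.008 m and z of scraper in the frame of wide_slot below 0.004 m and angle between scraper's own z axis and vertical below 0.12 rad and contact force between each of the fingers, palette_knife and scraper below 0.05 N and linear speed of scraper below 0.05 m/s and contact force between the fingers and palette_knife above 0.5 N and horizontal distance between knife_tip and palette below 0.05 m and height (world z) of knife_tip between 0.05 and 0.15 m and angle between palette_knife's own z axis and vertical between 0.52 and 1.05 rad and angle between palette_knife's own y axis and vertical between 1.15 and 1.99 rad and linear speed of palette_knife below 0.03 m/s and angular speed of palette_knife below 0.2 rad/s and contact force between palette_knife and block below 0.05 N and contact force between palette_knife and palette below 0.05 N and contact force between palette_knife and rinse_pot below 0.05 N and contact force between palette_knife and flat_brush below 0.05 N); the arm keeps its last pose, push and grip.
It fails at once if the scraper is dropped into the slot (falls free faster than 0.5 m/s) (horizontal distance between scraper and wide_slot below 0.04 m and linear speed of scraper above 0.5 m/s and contact force between the fingers and scraper below 0.01 N).
It fails at once if the flat brush is lifted or pushed out of its place (distance of flat_brush from where it was at the start of the episode above 0.02 m).
It fails at once if the rinse pot is knocked over (angle between rinse_pot's own z axis and vertical above 0.5 rad).
It fails at once if the paint bottle, glass jar or dish is shifted by more than 20 mm or knocked over (distance of any of paint_bottle, glass_jar, dish from where it was at the start of the episode above 0.02 m or angle between any of paint_bottle, glass_jar, dish's own z axis and vertical above 0.3 rad).
It also fails if it takes over 61 s, if anything falls off the work surface, if the arm or the gripper's body presses on something with over 40 N, if the wrist force passes 120 N, or if a joint passes its speed limit or range.

ROBOT

A 7-joint arm with a two-finger parallel gripper is mounted at the origin on the work surface. World frame = base frame: x ahead of the robot, y to its left, z up, the work surface at z = 0. Lengths are in mm, angles in rad, forces in N, time in s.
With the tool pointing down it reaches from about 400 to 850 mm from the base axis. Payload 6.9 kg.
Tool frame: the origin (TCP) lies between the finger pads; the fingertips stand 8 mm ahead of it and the grasp point (between the pads) lies 11 mm behind it (nose_length is the distance from the TCP to the fingertips, in mm); z points along the fingers, y is the line along which they close (so a half turn about z gives the same grasp; the last joint's range is limited). The gripper opens to 85 mm and grips with 20 to 120 N. Pads are 22 mm wide; open, the fingers measure 114 mm over their backs; the gripper's body (76 mm by 85 mm) begins 54 mm behind the grasp point. The pads swing forward as they close: fully open they stand 13 mm farther back than shut.
Start: joints at [1.298, 0.507, -0.238, 1.5, 0.126, 1.149, -0.155], TCP at [231.099, -580.693, 210.975] pointing down, gripper open.
Joint ranges: [-3.08, 3.08], [-0.24, 2.05], [-1.43, 1.35], [0, 2.5], [-1.52, 4.66], [0.17, 1.96], [-2.89, 2.89]. Speed limits (rad/s): [2.39, 2.39, 3.14, 3.14, 3.14, 3.14, 3.14].

INTERFACE

Orientations are given as a unit quaternion [x, y, z, w].
In Python, from rig import * gives the robot as it stands. The module is installed in compiled form; this text tells all that it offers. Calls block until the motion is done:
- move_ptp(position, orientation): joint-space move of the TCP to a pose.
- line_to(position, rot=None, feed=150): straight line of the TCP; rot=None keeps the orientation; feed is the mean speed in mm/s.
- move_j(angles): joint-space move.
- release() and close(squeeze=None): open the fingers fully, or close them until they stop; squeeze is the grip in N (None keeps the last).
- hold(seconds).
- inverse_kinematics(position, orientation): joint angles nearest the present ones, or None.
- camera(name): name is "scene" or "top"; returns a dict with "color" (384x512x3 uint8, red, green, blue), "depth" (384x512 float32, mm along the optical axis (not along the pixel's ray), 0 where there is no reading), "fx", "fy", "cx", "cy" (pixels), "rvec" (rotation vector, rad) and "tvec" (3), from world to camera coordinates, as OpenCV has them. Camera axes: x right, y down, z forward; pixel columns grow to the right and rows downward; lengths in mm; the calibration is good to about 2 mm. A picture is of the moment at which its call begins.
A pose or a line that the arm cannot do raises IKError and nothing moves.
- job_done(): hands the job in; it is judged then, once.
Readings, each from a call of its own:
- read_t(): time.
- read_joint_pos(): joint angles.
- read_qd(): joint speeds.
- read_tau(): joint torques, N m.
- read_tool_pos(): TCP position.
- read_ee_rot(): TCP orientation.
- read_force(): force on the tool from outside, world axes, zero at the start.
- read_wrist_torque(): the same for the moment, N m.
- read_finger_gap(): finger opening in mm.
- read_grip_force(): force on a finger pad.
Only numpy, scipy, OpenCV 4.12 (cv2) and the standard library are available. Lean on these libraries where they do the work, as an engineer would, in place of code of your own. Each camera call takes 0.05 s, during which the arm holds its last target. There are 200 camera calls.

## Working session

There is one attempt and no reset: what is moved stays moved. The work goes in short steps, each a Python script; the robot and the scene stay as the last script left them, time stands still between calls to the robot, and variables do not carry over. Pictures are saved under pics/ and viewed, at most 13 in all, crops included, and the job is handed in when it is done.

```bash
mkdir -p pics
cat > h.py <<'E'
import numpy as np, cv2
from scipy.spatial.transform import Rotation as R
def cloud(c):
    d=c["depth"]; v,u=np.mgrid[:d.shape[0],:d.shape[1]]
    P=np.dstack([(u-c["cx"])/c["fx"]*d,(v-c["cy"])/c["fy"]*d,d])
    M=cv2.Rodrigues(np.array(c["rvec"],float))[0]
    W=(P-np.array(c["tvec"],float).ravel())@M
    W[d<=0]=np.nan
    return W
E
python3 - <<'E'
from rig import *
from h import *
for n in ("scene","top"):
    c=camera(n); cv2.imwrite(f"pics/{n}0.png",cv2.resize(c["color"][:,:,::-1],(800,600),interpolation=cv2.INTER_CUBIC))
    np.savez(f"{n}0.npz",**c)
    M=cv2.Rodrigues(np.array(c["rvec"],float))[0]; print(n,-M.T@np.array(c["tvec"]).ravel(),M[2],c["fx"])
print(read_t(),read_ee_rot(),read_finger_gap())
E
```

```text
scene [1012.12885287  545.41351307  662.98964488] [-0.50128816 -0.59507254 -0.62817104] 375.88971447704705
top [ 423.17713602   -2.59427314 1147.12509096] [ 0.12630628  0.01463041 -0.9918834 ] 393.77231296464817
0.1 [ 9.82111775e-01  1.88297094e-01 -1.62756267e-04 -7.99327250e-04] 85.24421779415344
```

View pics/scene0.png

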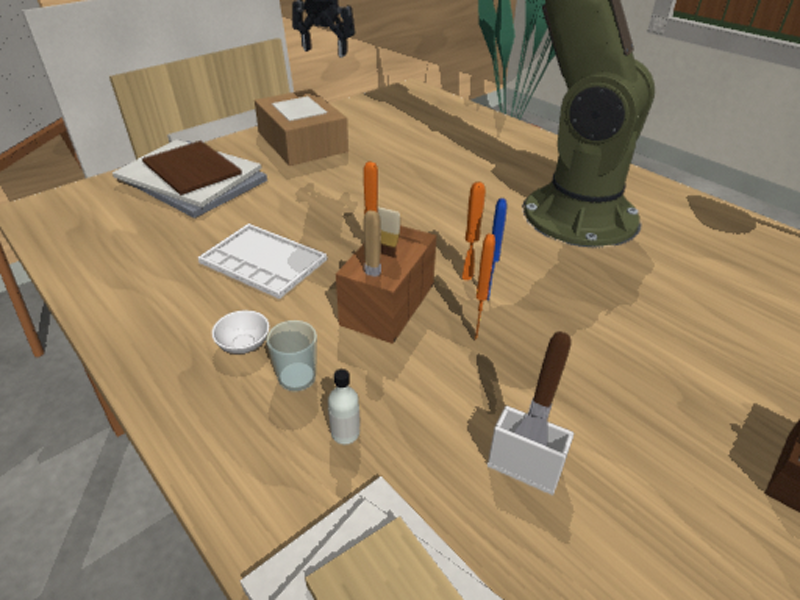

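View pics/top0.png

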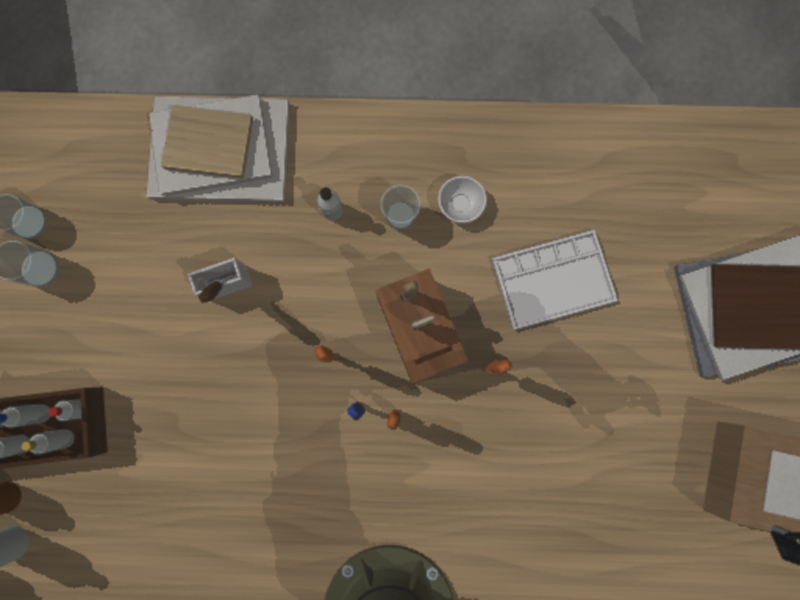

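Scene picture: the pale-handled knife is at (372,240) in the block, with the brush behind it at (389,228). The rinse pot is at (530,450) with the scraper handle at (553,370). Palette (262,260), dish (240,333), jar (292,355) and bottle (343,410).
Top picture: block (422,325), wide slot (433,354), pot (218,278), palette (555,280).
Palette-knife candidates: the pale handle in the block at top (409,292); orange ones at top (323,353), (393,419) and (499,366); a blue one at (356,411). Only the pale one stands in the block. I'll confirm this with a crop and measure.

Run:
```python
from h import *
T=dict(np.load("top0.npz"));S=dict(np.load("scene0.npz"))
a=cv2.resize(T["color"][165:250,235:305,::-1],(395,480),interpolation=cv2.INTER_CUBIC)
b=cv2.resize(S["color"][95:225,205:285,::-1],(295,480),interpolation=cv2.INTER_CUBIC)
cv2.imwrite("pics/crop.png",np.hstack([a,b]))
for n,c in (("T",T),("S",S)):
    W=cloud(c); hsv=cv2.cvtColor(c["color"],cv2.COLOR_RGB2HSV); H,Sa,V=[hsv[...,i].astype(int) for i in range(3)]
    near=(W[...,0]>200)&(W[...,0]<900)&(abs(W[...,1])<500)
    def comps(m,name,mn=15):
        k,l,st,ce=cv2.connectedComponentsWithStats((m&near).astype(np.uint8))
        for i in range(1,k):
            if st[i,4]>=mn:
                P=W[l==i]; print(n,name,st[i,4],ce[i].round(),"med",np.nanmedian(P,0).round(),"z",np.nanpercentile(P[:,2],[2,98]).round())
    comps((H<12)&(Sa>190)&(V>120)&(W[...,2]>20),"orange")
    comps((H>105)&(H<130)&(Sa>120)&(W[...,2]>20),"blue")
    # top face of block
    m=(abs(W[...,2]-108)<5)&near
    comps(m,"z108",200)
    comps((abs(W[...,2]-80)<5),"z80",20)
    comps((abs(W[...,2]-14)<4),"z14",60)
    comps(W[...,2]>130,"z>130",8)
```

```text
T blue 26 [226. 263.] med [362.  60. 198.] z [195. 202.]
T z108 2133 [269. 209.] med [499. -44. 108.] z [104. 111.]
T z80 58 [258. 123.] med [746. -10.  82.] z [76. 85.]
T z80 53 [210. 129.] med [718. 122.  80.] z [76. 85.]
T z80 159 [138. 175.] med [589. 317.  79.] z [75. 83.]
T z14 196 [296. 128.] med [ 749. -122.   14.] z [10. 18.]
T z14 521 [356. 177.] med [ 617. -301.   13.] z [10. 17.]
T z>130 111 [133. 187.] med [540. 298. 184.] z [131. 194.]
T z>130 95 [262. 185.] med [550. -21. 212.] z [135. 220.]
T z>130 75 [270. 206.] med [502. -42. 186.] z [146. 192.]
T z>130 83 [207. 226.] med [448. 111. 194.] z [135. 202.]
T z>130 91 [320. 234.] med [ 436. -164.  194.] z [139. 202.]
T z>130 84 [227. 263.] med [362.  58. 194.] z [146. 202.]
T z>130 74 [252. 269.] med [350.  -1. 196.] z [153. 202.]
S blue 200 [319. 145.] med [368.  68. 160.] z [ 93. 197.]
S z108 1134 [249. 167.] med [524. -25. 106.] z [104. 109.]
S z80 191 [246. 184.] med [568.  -1.  80.] z [75. 85.]
S z80 267 [187. 216.] med [721.  -1.  82.] z [75. 85.]
S z80 120 [219. 255.] med [735. 137.  80.] z [75. 85.]
S z80 391 [342. 275.] med [581. 323.  78.] z [75. 83.]
S z14 383 [165. 166.] med [ 631. -293.   12.] z [10. 15.]
S z14 128 [247. 204.] med [566.  -1.  14.] z [10. 18.]
S z14 155 [154. 211.] med [ 735. -137.   14.] z [10. 18.]
S z14 112 [333. 303.] med [602. 328.  14.] z [10. 18.]
S z>130 209 [237. 115.] med [ 441. -163.  166.] z [132. 198.]
S z>130 236 [305. 129.] med [355.   5. 167.] z [132. 197.]
S z>130 398 [315. 152.] med [448. 112. 170.] z [132. 198.]
S z>130 603 [243. 148.] med [551. -24. 171.] z [133. 215.]
S z>130 483 [355. 230.] med [548. 307. 164.] z [132. 192.]
```

View pics/crop.png

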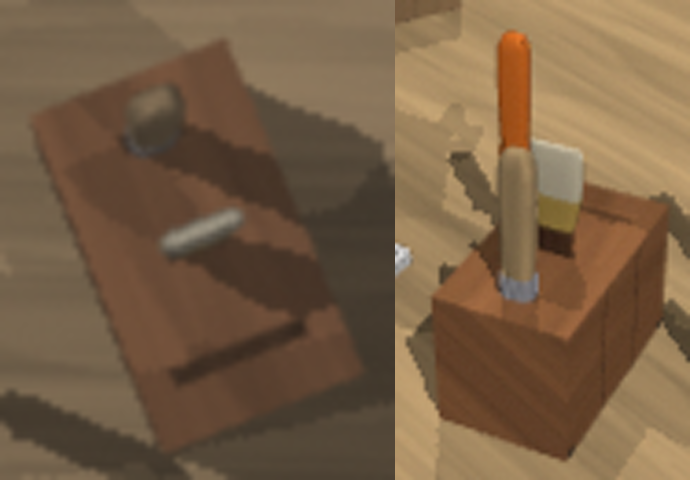

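Crop: the left panel (top view) shows the wide slot empty, the pale brush bristles in the middle slot, and the knife handle in the far slot. In the right panel (scene view) the pale handle with its steel shoulder stands in the block, and the orange tool is well behind it. The pale one is the palette knife. Next, precise poses.

Run:
```python
from h import *
T=dict(np.load("top0.npz"));S=dict(np.load("scene0.npz"))
def comp(W,z,tol,x,y,r):
    m=(abs(W[...,2]-z)<tol)&(np.hypot(W[...,0]-x,W[...,1]-y)<r)
    return m
for n,c in (("T",T),("S",S)):
    W=cloud(c); V=c["color"].max(2).astype(int)
    for name,z,tol,x,y,r in (("block",108,3,499,-44,115),("pot",80,3,589,317,65),("pal",14,3,617,-301,140),):
        P=W[comp(W,z,tol,x,y,r)]
        if len(P)>10: print(n,name,len(P),"zmed",np.median(P[:,2]).round(1),[np.round(q,1) for q in cv2.minAreaRect(P[:,:2].astype(np.float32))])
    # scraper handle: points above 110 near
    m=(W[...,2]>115)&(np.hypot(W[...,0]-545,W[...,1]-305)<60)
    P=W[m]; 
    ctr=P.mean(0); d=np.linalg.svd(P-ctr)[2][0]; d*=np.sign(d[2])
    print(n,"handle",len(P),"ctr",ctr.round(1),"dir",d.round(3),"tilt",np.arccos(d[2]).round(3),"zmax",P[:,2].max().round(1), "at100",(ctr+d*(100-ctr[2])/d[2]).round(1),"at185",(ctr+d*(185-ctr[2])/d[2]).round(1))
    # knife
    m=(W[...,2]>115)&(np.hypot(W[...,0]-552,W[...,1]+22)<28)
    P=W[m]; print(n,"knife",len(P),np.median(P,0).round(1), P.min(0).round(1),P.max(0).round(1))
    t=P[P[:,2]>P[:,2].max()-4]; print("  top pts",len(t),t.mean(0).round(1))
T_W=cloud(T); hsv=T["color"].max(2).astype(int)
# wide slot: dark pixels on block's near part
W=T_W
# ray cast to z=108
M=cv2.Rodrigues(T["rvec"])[0]; C=-M.T@T["tvec"].ravel()
v,u=np.mgrid[:384,:512]; D=np.dstack([(u-T["cx"])/T["fx"],(v-T["cy"])/T["fy"],np.ones(u.shape)])@M
X=C+D*((108-C[2])/D[...,2])[...,None]
reg=np.hypot(X[...,0]-450,X[...,1]+55)<50
m=reg&(hsv<55)
k,l,st,ce=cv2.connectedComponentsWithStats(m.astype(np.uint8))
for i in range(1,k):
    if st[i,4]>20: print("slot",st[i,4],ce[i],[np.round(q,1) for q in cv2.minAreaRect(X[l==i][:,:2].astype(np.float32))],X[l==i].mean(0).round(1))
```

```text
T block 1869 zmed 107.6 [array([503.7, -43.2]), array([170. , 100.2]), np.float64(23.3)]
T pot 119 zmed 78.9 [array([582.1, 321.1]), array([42.1, 87.3]), np.float64(21.6)]
T pal 520 zmed 13.4 [array([ 602.3, -292.9]), array([140. , 200.2]), np.float64(17.1)]
T handle 122 ctr [542.7 299.6 170.8] dir [-0.412 -0.057  0.909] tilt 0.429 zmax 196.1 at100 [574.7 304.  100. ] at185 [536.2 298.7 185. ]
T knife 107 [549.3 -20.6 207.7] [543.1 -33.4 117.2] [561.2  -8.9 221.3]
  top pts 11 [554.  -23.2 219. ]
S block 995 zmed 106.5 [array([504.4, -42.4]), array([172.6, 101.7]), np.float64(23.3)]
S pot 250 zmed 78.4 [array([583.1, 322.3]), array([42.2, 86.6]), np.float64(20.8)]
S pal 299 zmed 12.3 [array([ 603.7, -291.4]), array([142.1, 201.2]), np.float64(17.2)]
S handle 577 ctr [549.7 307.9 156.9] dir [-0.352 -0.133  0.927] tilt 0.385 zmax 193.8 at100 [571.3 316.1 100. ] at185 [539.1 303.9 185. ]
S knife 392 [559.4 -13.9 171.2] [544.7 -27.6 115.1] [566.   -6.2 217.8]
  top pts 20 [555.5 -19.  215.2]
```

Run:
```python
from h import *
a=np.deg2rad(21.3); px=np.array([np.cos(a),np.sin(a),0]);py=np.array([-px[1],px[0],0])
dirn=-px*np.sin(.36)+np.array([0,0,1])*np.cos(.36); print("exp dir",dirn)
pl=[]
for n in ("top0","scene0"):
    c=dict(np.load(n+".npz")); W=cloud(c)
    m=(W[...,2]>125)&(np.hypot(W[...,0]-545,W[...,1]-305)<60)
    v,u=np.nonzero(m); vx,vy,x0,y0=cv2.fitLine(np.c_[u,v].astype(np.float32),cv2.DIST_L2,0,.01,.01).ravel()
    M=cv2.Rodrigues(c["rvec"])[0]; C=-M.T@c["tvec"].ravel()
    ray=lambda x,y: np.array([(x-c["cx"])/c["fx"],(y-c["cy"])/c["fy"],1])@M
    r0=ray(x0,y0); nrm=np.cross(r0,ray(x0+20*vx,y0+20*vy)); nrm/=np.linalg.norm(nrm); pl.append((nrm,C))
    print(n,"expected dir out of plane",(nrm@dirn).round(3))
(n1,C1),(n2,C2)=pl; d=np.cross(n1,n2); d/=np.linalg.norm(d); d*=np.sign(d[2]); print("dir",d.round(3),"tilt",np.arccos(d[2]))
for z in (100,150,185):
    X=np.linalg.solve(np.array([n1,n2,[0,0,1]]),[n1@C1,n2@C2,z]); r=X-np.array([582.5,321.7,0]); print(z,X.round(1),"pot xy",(r@px).round(1),(r@py).round(1),"exp px",-13.7-(z-80)*.376)
```

```text
exp dir [-0.32821081 -0.12796405  0.93589682]
top0 expected dir out of plane 0.047
scene0 expected dir out of plane 0.001
dir [-0.286 -0.108  0.952] tilt 0.3108441166010432
100 [560.2 311.3 100. ] pot xy -24.5 -1.6 exp px -21.22
150 [545.2 305.6 150. ] pot xy -40.6 -1.4 exp px -40.019999999999996
185 [534.7 301.6 185. ] pot xy -51.8 -1.3 exp px -53.17999999999999
```

```bash
cat >> h.py <<'E'
Z=np.array([0,0,1.])
def quat(k,y):   # tool pointing along -k, closing along y
    z=-np.asarray(k); y=np.asarray(y)-z*(z@y); y/=np.linalg.norm(y)
    return R.from_matrix(np.c_[np.cross(y,z),y,z]).as_quat()
def ax(deg): a=np.deg2rad(deg); x=np.array([np.cos(a),np.sin(a),0]); return x,np.array([-x[1],x[0],0])
px,py=ax(21.3); bx,by=ax(23.3)
pot=np.array([582.5,321.7,0]); blk=np.array([503.9,-43.,0]); pal=np.array([602.9,-292.3,0])
dirn=-px*np.sin(.36)+Z*np.cos(.36)
O=pot-17.5*px-1.4*py+90.2*Z
slot=blk-55*bx+108*Z; knife=blk+55*bx+108*Z
E
python3 - <<'E'
from rig import *
from h import *
def t(n,p,q):
    j=inverse_kinematics(p,q); print(n,np.round(p),None if j is None else np.round(j,2))
for s in (1,-1):
    t("pick",O+54*dirn,quat(dirn,s*py)); t("pre",O+200*dirn,quat(dirn,s*py))
    t("slot",slot+54*Z,quat(Z,s*by)); t("slothi",slot+180*Z,quat(Z,s*by)); t("knife",knife+54*Z,quat(Z,s*by)); t("khi",knife+170*Z,quat(Z,s*by))
    for ph in range(0,360,45):
        h=ax(ph)
        k=(h[0]+Z)/2**.5; t(f"fin{ph}",pal+90*Z+144*k,quat(k,s*h[1]))
E
```

```text
pick [549. 307. 141.] [ 0.16  0.68 -1.23  1.96  1.14  0.91  0.31]
pre [501. 288. 277.] [ 0.27  0.36 -1.22  1.86  0.66  0.92  0.72]
slot [453. -65. 162.] [ 0.91  0.53 -1.22  1.99  0.58  1.04  1.39]
slothi [453. -65. 288.] [ 0.98  0.35 -1.22  1.77  0.34  1.27  1.65]
knife [554. -21. 162.] [ 0.7   0.7  -1.23  1.75  0.7   1.21  1.26]
khi [554. -21. 278.] [ 0.72  0.56 -1.22  1.57  0.53  1.39  1.42]
fin0 [ 705. -292.  192.] None
fin45 [ 675. -220.  192.] [ 0.08  1.03 -0.24  0.77  0.72  1.96  2.32]
fin90 [ 603. -190.  192.] [ 0.47  0.89 -1.23  1.71  1.32  1.88  2.15]
fin135 [ 531. -220.  192.] [-0.53  0.37  0.75  2.38  2.17  0.26  1.91]
fin180 [ 501. -292.  192.] [ 1.45  0.41 -0.84  2.29  4.5   0.21  0.9 ]
fin225 [ 531. -364.  192.] [ 1.35  0.73 -0.65  1.59 -0.44  1.02  0.29]
fin270 [ 603. -394.  192.] [ 0.95  1.14 -0.66  0.58 -0.09  1.96  0.49]
fin315 [ 675. -364.  192.] None
pick [549. 307. 141.] [-0.31  0.44 -0.41  1.96  0.59  0.49 -2.34]
pre [501. 288. 277.] [ 0.2   0.31 -1.09  1.86  0.57  0.87 -2.34]
slot [453. -65. 162.] [ 0.48  0.33 -0.52  1.99  0.21  0.87 -1.32]
slothi [453. -65. 288.] [ 0.61  0.22 -0.65  1.77  0.14  1.2  -1.25]
knife [554. -21. 162.] [ 0.33  0.47 -0.51  1.76  0.27  0.98 -1.45]
khi [554. -21. 278.] [ 0.44  0.4  -0.68  1.57  0.26  1.27 -1.44]
fin0 [ 705. -292.  192.] None
fin45 [ 675. -220.  192.] [ 0.07  1.02 -0.2   0.78  0.7   1.95 -0.81]
fin90 [ 603. -190.  192.] [ 0.05  0.62 -0.35  1.71  1.    1.32 -0.78]
fin135 [ 531. -220.  192.] [ 0.22  0.29 -0.25  2.37  1.77  0.61 -0.84]
fin180 [ 501. -292.  192.] [ 1.45  0.41 -0.84  2.29  4.5   0.21 -2.24]
fin225 [ 531. -364.  192.] [ 0.82  0.68  0.28  1.6  -0.96  1.34 -2.41]
fin270 [ 603. -394.  192.] [ 0.95  1.14 -0.67  0.58 -0.08  1.96 -2.66]
fin315 [ 675. -364.  192.] None
```

Run:
```python
from rig import *
from h import *
q=quat(dirn,-py)
line_to([231,-570,400],feed=300)
move_ptp(O+240*dirn,q)
print(read_t(),read_tool_pos(),read_joint_pos())
line_to(O+54*dirn,feed=150)
print(read_t(),read_force())
close(60); hold(.2); print(read_finger_gap(),read_grip_force(),read_force(),read_t())
c=camera("scene"); cv2.imwrite("pics/pick.png",cv2.resize(c["color"][120:330,220:440,::-1],(630,600)))
```

```text
3.9917 [488.46482213 282.63031818 314.79664259] [-0.42616016  0.141126   -0.2370969   1.82479676  0.17811346  0.84015694
 -1.95180496]
5.3833 [-0.37604823 -0.60321905 -0.31978392]
22.999516447596907 58.64161133766174 [-2.07386356 -0.79218494  4.63357995] 6.175
```

View pics/pick.png

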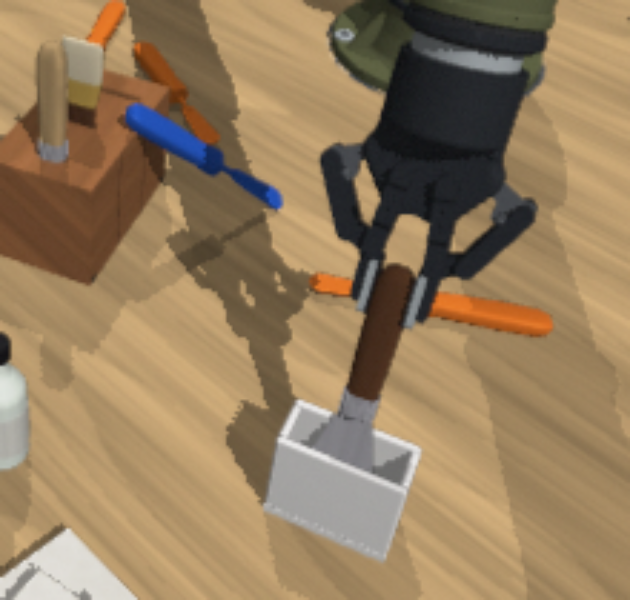

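The fingers hold the scraper handle at (385,320) in the crop, and the pot is upright. The free-standing look-alikes have toppled onto the table, clear of the job. Now drawing the scraper out along its axis.

Run:
```python
from rig import *
from h import *
line_to(O+164*dirn,feed=100)
print(read_t(),read_force(),read_finger_gap())
line_to(O+164*dirn+np.array([0,-20,90]),feed=200)
move_ptp(slot+(54+90+60)*Z,quat(Z,-by))
hold(.3)
print(read_t(),read_tool_pos(),read_force(),read_finger_gap())
for n in("scene","top"):
    c=camera(n); np.savez(n+"1.npz",**c)
    cc=c["color"][...,::-1]
    if n=="scene": a=cv2.resize(cc[40:240,180:360],(540,600),interpolation=cv2.INTER_CUBIC)
cv2.imwrite("pics/over.png",a)
```

```text
7.475 [ 0.28420389  0.33292761 -0.5935372 ] 22.87890332713671
9.6583 [453.4715233  -64.07162421 311.95195798] [ 1.69908019  0.27297775 -1.29359846] 23.041497794206425
```

View pics/over.png

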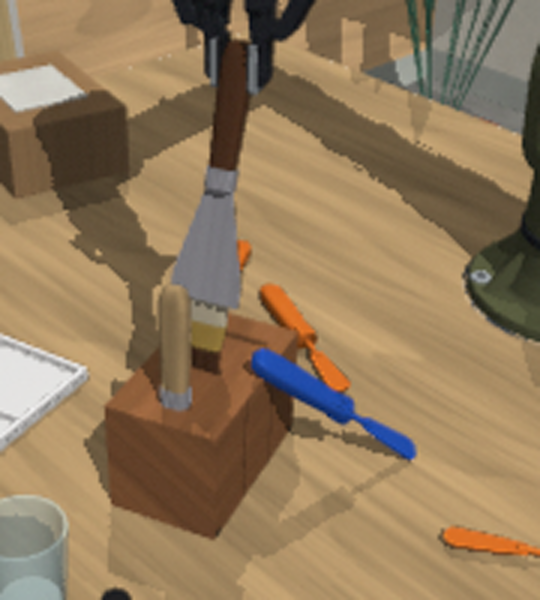

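The scraper hangs clear over the block (blade at about (215,250) in the crop) but looks tilted in the hand. I'll measure its pose from depth.

```bash
cat >> h.py <<'E'
def scraper(cs, tcp):
    """blade plane and axis, block frame, from scene depth; tcp in mm"""
    W=cloud(cs); r=W-slot; b=np.dstack([r@bx,r@by,r[...,2]])
    zt=tcp[2]-108-54   # nominal shoulder height above the block
    near=(abs(b[...,0])<32)&(abs(b[...,1])<55)
    m=near&(b[...,2]>max(zt-80,6))&(b[...,2]<zt-25)
    P=b[m]; c=np.median(P,0)
    P=P[np.abs(P[:,0]-c[0])<20]; c=P.mean(0); n=np.linalg.svd(P-c,full_matrices=False)[2][2]; n*=np.sign(n[0])
    res=(P-c)@n; P=P[abs(res)<3]; c=P.mean(0); n=np.linalg.svd(P-c,full_matrices=False)[2][2]; n*=np.sign(n[0])
    print("blade n",len(P),"c",c.round(1),"normal",n.round(3),"rms",((P-c)@n).std().round(2))
    zs=[];mid=[];xs=[];w=[]
    for z in np.arange(P[:,2].min()+2,P[:,2].max()-2,4):
        s=P[abs(P[:,2]-z)<3]
        if len(s)>5: zs.append(z);mid.append((s[:,1].min()+s[:,1].max())/2);xs.append(s[:,0].mean());w.append(np.ptp(s[:,1]))
    py_=np.polyfit(zs,mid,1);px_=np.polyfit(zs,xs,1)
    print("lean x/z",px_[0].round(3),"lean y/z",py_[0].round(3),"w",np.round(w[::4],1))
    e=zt-90
    print("edge z",P[:,2].min().round(1),"at edge height",e.round(1),"x",np.polyval(px_,e).round(1),"y",np.polyval(py_,e).round(1))
    H=b[near&(b[...,2]>zt+3)&(b[...,2]<zt+35)]; print("handle",len(H),np.median(H,0).round(1),np.percentile(H[:,1],[5,95]).round(1))
    return n,px_,py_
E
python3 - <<'E'
from h import *
S=dict(np.load("scene1.npz")); scraper(S,np.array([453.5,-64.1,312]))
E
```

```text
return _methods._mean(a, axis=axis, dtype=dtype,
  ret = um.true_divide(
h.py:27: RuntimeWarning: Mean of empty slice.
  P=P[np.abs(P[:,0]-c[0])<20]; c=P.mean(0); n=np.linalg.svd(P-c,full_matrices=False)[2][2]; n*=np.sign(n[0])
Traceback (most recent call last):
  File "h.py", line 27, in scraper
    P=P[np.abs(P[:,0]-c[0])<20]; c=P.mean(0); n=np.linalg.svd(P-c,full_matrices=False)[2][2]; n*=np.sign(n[0])
                                                ~~~~~~~~~~~~~~~~~~~~~~~~~~~~~~~~~~~~~~~~~^^^
IndexError: index 2 is out of bounds for axis 0 with size 0
```

Run:
```python
from h import *
S=dict(np.load("scene1.npz")); W=cloud(S); r=W-slot; b=np.dstack([r@bx,r@by,r[...,2]])
for p in [(257,65),(256,80),(254,95),(253,103),(252,115),(250,123),(250,132),(257,137),(240,130)]: print(p,b[p[1],p[0]].round(1))
```

```text
(257, 65) [ 14.2   1.4 236.3]
(256, 80) [ 24.7   4.3 206. ]
(254, 95) [ 31.7   3.2 172.4]
(253, 103) [ 39.1   4.4 156. ]
(252, 115) [ 41.1   3.1 125.7]
(250, 123) [ 47.9   1.3 107.4]
(250, 132) [54.1  4.4 86.9]
(257, 137) [56.1 24.  79.4]
(240, 130) [ 51.6 -23.7  83.7]
```

The scraper has pivoted about 0.3 rad in the pads about the closing axis. I'll grip harder, tilt the tool to bring the blade vertical, then measure again.

```bash
sed -i 's/def scraper(cs, tcp):/def scraper(cs, tcp, xw=32, x0=0):/; s/(abs(b\[...,0\])<32)/(abs(b[...,0]-x0)<xw)/' h.py
python3 - <<'E'
from rig import *
from h import *
S=dict(np.load("scene1.npz")); n,_,_=scraper(S,np.array([453.5,-64.1,312]),35,35)
th=np.arctan2(n[2],n[0]); print("tilt",th)
close(115); print(read_finger_gap(),read_grip_force())
# rotate tool about by so that normal becomes horizontal
rot=R.from_rotvec(by*th)   # rotation about +by by th takes (cos th,0,sin th) to x
q0=quat(Z,-by); q=(rot*R.from_quat(q0)).as_quat()
k=rot.apply(Z); G=slot+(90+65+75)*Z
line_to(G-11*k,rot=q,feed=60); hold(.3)
np.save("th.npy",th)
print(read_t(),read_tool_pos(),k)
c=camera("scene"); np.savez("scene2.npz",**c); scraper(c,(G-11*Z))
c=camera("top"); np.savez("top2.npz",**c)
E
```

```text
blade n 462 c [51.8  1.9 96.1] normal [ 0.947 -0.     0.32 ] rms 1.28
lean x/z -0.333 lean y/z -0.07 w [44.  58.4 49.1 40.8]
edge z 70.0 at edge height 60.0 x 63.9 y 3.9
handle 140 [ 33.3   4.2 169.9] [-8.  12.2]
tilt 0.32575842309801456
22.620115027505637 112.63322710990906
10.75 [451.45378384 -65.361778   327.43179033] [0.29392802 0.1265854  0.94740828]
  return _methods._mean(a, axis=axis, dtype=dtype,
  ret = um.true_divide(
h.py:27: RuntimeWarning: Mean of empty slice.
  P=P[np.abs(P[:,0]-c[0])<20]; c=P.mean(0); n=np.linalg.svd(P-c,full_matrices=False)[2][2]; n*=np.sign(n[0])
Traceback (most recent call last):
  File "h.py", line 27, in scraper
    P=P[np.abs(P[:,0]-c[0])<20]; c=P.mean(0); n=np.linalg.svd(P-c,full_matrices=False)[2][2]; n*=np.sign(n[0])
                                                ~~~~~~~~~~~~~~~~~~~~~~~~~~~~~~~~~~~~~~~~~^^^
IndexError: index 2 is out of bounds for axis 0 with size 0
```

Run:
```python
from h import *
c=dict(np.load("scene2.npz")); W=cloud(c); r=W-slot; b=np.dstack([r@bx,r@by,r[...,2]])
for p in [(257,50),(256,65),(254,80),(253,90),(252,100),(252,110),(250,120),(250,128),(257,135)]: print(p,b[p[1],p[0]].round(1))
cv2.imwrite("pics/over2.png",cv2.resize(c["color"][10:210,180:340,::-1],(480,600),interpolation=cv2.INTER_CUBIC))
```

```text
(257, 50) [ 14.    0.6 269.3]
(256, 65) [ 24.8   3.8 240.4]
(254, 80) [ 31.3   2.5 208.2]
(253, 90) [ 37.4   3.2 187. ]
(252, 100) [ 37.1   0.8 161.8]
(252, 110) [ 41.8   3.3 139.1]
(250, 120) [ 47.3   1.  115. ]
(250, 128) [52.5  3.6 96.8]
(257, 135) [55.4 23.5 84.4]
```

View pics/over2.png

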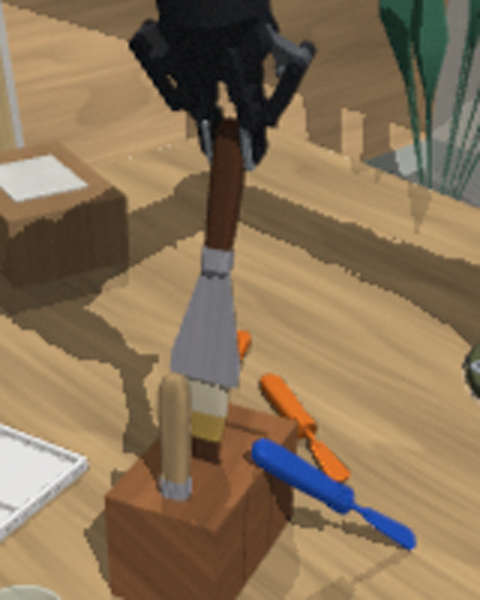

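The scraper (shoulder at (217,262), edge at (205,378)) kept the same lean in the world although the tool turned. I'll check the tool's real orientation and where the hand is in the depth image.

Run:
```python
from rig import *
from h import *
M=R.from_quat(read_ee_rot()).as_matrix(); print("tool axes in block frame (cols xyz)\n",np.c_[bx,by,Z].T@M)
print(read_tool_pos(), read_force(), read_wrist_torque(), read_finger_gap())
for f in ("scene1","scene2"):
    c=dict(np.load(f+".npz")); W=cloud(c); r=W-slot; b=np.dstack([r@bx,r@by,r[...,2]])
    for z0 in range(70,330,15):
        m=(abs(b[...,2]-z0)<5)&(abs(b[...,0]-20)<60)&(abs(b[...,1])<60); P=b[m]
        if len(P): print(f,z0,len(P),"x",np.percentile(P[:,0],[10,50,90]).round(),"y",np.percentile(P[:,1],[2,98]).round())
# verticality check: knife in block
    m=(b[...,2]>10)&(np.hypot(b[...,0]-110,b[...,1])<20); P=b[m]; print("knife slope",np.polyfit(P[:,2],P[:,0],1).round(3),np.polyfit(P[:,2],P[:,1],1).round(3))
```

```text
tool axes in block frame (cols xyz)
 [[ 9.48430745e-01  8.70550884e-04 -3.16983222e-01]
 [ 8.56687517e-04 -9.99999616e-01 -1.83106758e-04]
 [-3.16983260e-01 -9.78914909e-05 -9.48431127e-01]]
[451.41448473 -65.36903285 327.45083763] [ 5.05794759  3.44267703 -3.23081949] [ 1.12605281 -2.31225864 -0.03645941] 21.979938447616842
scene1 70 52 x [57. 60. 62.] y [-12.  30.]
scene1 85 105 x [53. 55. 58.] y [-27.  29.]
scene1 100 90 x [48. 51. 53.] y [-24.  26.]
scene1 115 75 x [43. 45. 48.] y [-20.  22.]
scene1 130 64 x [38. 40. 43.] y [-16.  18.]
scene1 145 48 x [33. 35. 37.] y [-13.  13.]
scene1 160 48 x [32. 37. 39.] y [-9. 13.]
scene1 175 47 x [27. 32. 34.] y [-8. 11.]
scene1 190 52 x [22. 27. 29.] y [-9. 12.]
scene1 205 51 x [18. 21. 25.] y [-10.  12.]
scene1 220 59 x [10. 17. 19.] y [-10.  18.]
scene1 235 106 x [ 6. 11. 14.] y [-24.  25.]
scene1 250 113 x [ 2.  8. 11.] y [-25.  25.]
scene1 265 83 x [-3. 10. 14.] y [-32.  37.]
scene1 280 184 x [-8. 11. 13.] y [-45.  48.]
scene1 295 205 x [-9. 11. 18.] y [-53.  56.]
scene1 310 221 x [ 4. 12. 17.] y [-57.  58.]
scene1 325 264 x [ 3. 11. 2
[... 213 characters left out ...]
5 77 x [47. 48. 50.] y [-24.  22.]
scene2 130 69 x [43. 45. 48.] y [-19.  20.]
scene2 145 62 x [39. 41. 43.] y [-16.  16.]
scene2 160 34 x [35. 37. 39.] y [-13.  12.]
scene2 175 47 x [37. 41. 43.] y [-11.  11.]
scene2 190 43 x [31. 36. 38.] y [-9. 11.]
scene2 205 50 x [27. 32. 35.] y [-10.  12.]
scene2 220 54 x [23. 29. 31.] y [-9. 12.]
scene2 235 63 x [15. 25. 28.] y [-16.  17.]
scene2 250 102 x [15. 20. 24.] y [-23.  24.]
scene2 265 110 x [12. 19. 26.] y [-23.  24.]
scene2 280 126 x [18. 30. 33.] y [-41.  41.]
scene2 295 166 x [15. 35. 41.] y [-49.  49.]
scene2 310 200 x [25. 41. 47.] y [-57.  57.]
scene2 325 244 x [38. 45. 54.] y [-58.  58.]
knife slope [-6.9e-02  1.2e+02] [-0.009  4.28 ]
```

The blade hooked on the top of the brush on the way in: its edge is 70 mm above the block and the brush top is at 82, with a 6 N side load. I approached too low. I'll raise it straight up and look again.

Run:
```python
from rig import *
from h import *
p=np.array(read_tool_pos())
line_to(p+[0,0,45],feed=80); hold(.4)
print(read_t(),read_force(),read_wrist_torque(),read_finger_gap())
c=camera("scene"); np.savez("scene3.npz",**c)
W=cloud(c); r=W-slot; b=np.dstack([r@bx,r@by,r[...,2]])
for z0 in range(20,330,15):
    m=(abs(b[...,2]-z0)<5)&(abs(b[...,0]-25)<55)&(abs(b[...,1])<60); P=b[m]
    if len(P): print(z0,len(P),"x",np.percentile(P[:,0],[10,50,90]).round(),"y",np.percentile(P[:,1],[2,98]).round())
cv2.imwrite("pics/over3.png",cv2.resize(c["color"][0:200,180:340,::-1],(480,600),interpolation=cv2.INTER_CUBIC))
```

```text
11.9083 [-0.49756594  0.5880751  -1.45840366] [ 0.11348281 -0.39536826 -0.01298027] 21.720546318396725
20 72 x [42. 55. 61.] y [-9. 57.]
35 40 x [59. 61. 63.] y [-8. 18.]
50 41 x [59. 61. 62.] y [-8. 19.]
65 39 x [59. 61. 63.] y [-9. 20.]
80 48 x [55. 58. 60.] y [-15.  19.]
125 102 x [50. 52. 54.] y [-31.  28.]
140 103 x [46. 49. 51.] y [-29.  28.]
155 89 x [43. 45. 47.] y [-24.  24.]
170 80 x [40. 42. 44.] y [-21.  20.]
185 63 x [37. 39. 41.] y [-16.  16.]
200 52 x [34. 35. 37.] y [-13.  12.]
215 54 x [33. 40. 41.] y [-9. 12.]
230 46 x [30. 35. 38.] y [-8. 10.]
245 56 x [28. 32. 34.] y [-10.  11.]
260 57 x [24. 29. 31.] y [-9. 12.]
275 65 x [21. 26. 29.] y [-11.  13.]
290 107 x [13. 20. 25.] y [-23.  24.]
305 120 x [15. 20. 23.] y [-23.  25.]
320 109 x [14. 28. 32.] y [-38.  40.]
```

View pics/over3.png

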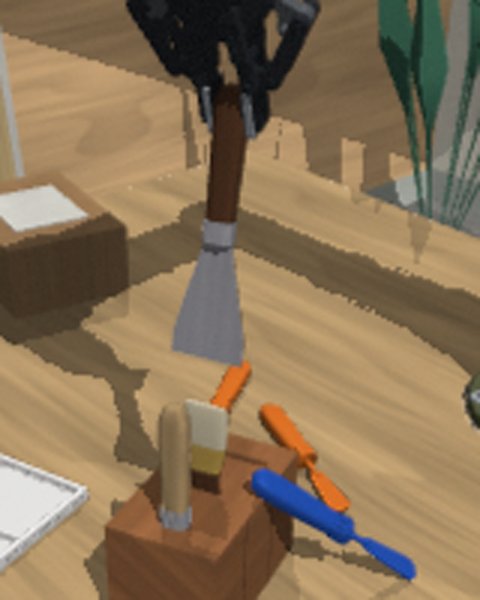

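Picture: the brush at (207,440) and knife are still upright and in place, and the scraper is clear, with its edge at (208,355). I'll tilt the hand until the blade is vertical and measure. Then I'll start it in the slot with a firm grip, and let the slot hold the blade while the hand turns back upright under a light grip.

```bash
cat >> h.py <<'E'
def blade(c,zlo,zhi,x0,xw=25):
    W=cloud(c); r=W-slot-np.array([.5,.6,0]); b=np.dstack([r@bx,r@by,r[...,2]])
    P=b[(abs(b[...,0]-x0)<xw)&(abs(b[...,1])<50)&(b[...,2]>zlo)&(b[...,2]<zhi)]
    for _ in range(3):
        c0=P.mean(0); n=np.linalg.svd(P-c0,full_matrices=False)[2][2]; n*=np.sign(n[0]); d=(P-c0)@n; P=P[abs(d)<max(2*d.std(),1.5)]
    print("blade",len(P),"c",c0.round(1),"n",n.round(3),"rms",d.std().round(2))
    rows=[]
    for z in np.arange(P[:,2].min()+5,P[:,2].max()-3,4):
        s=P[abs(P[:,2]-z)<2.5]; rows.append((z,(s[:,1].min()+s[:,1].max())/2,np.ptp(s[:,1])))
    rows=np.array(rows); f=np.polyfit(rows[:,0],rows[:,1],1); zm=P[:,2].min()
    xf=lambda z: c0[0]-(n[2]*(z-c0[2]))/n[0]-1.25
    print("zmin",zm.round(1),"centre x at zmin",xf(zm).round(1),"at top",xf(zhi).round(1),"y at zmin",np.polyval(f,zm).round(1),"y/z slope",f[0].round(3),"w",rows[:3,2].round(1))
    return n,xf(zm),np.polyval(f,zm),zm
def tool(th): # hand leaning by th about by
    rot=R.from_rotvec(by*th); return rot.apply(Z),(rot*R.from_quat(quat(Z,-by))).as_quat()
E
python3 - <<'E'
from rig import *
from h import *
c=dict(np.load("scene3.npz")); n,*_=blade(c,110,195,45)
dth=np.arctan2(n[2],n[0]); th=np.arctan2(.317,.948)+dth; print(dth,th)
k0=tool(np.arctan2(.317,.948))[0]; G=np.array(read_tool_pos())+11*k0
k,q=tool(th); G=G-10*bx
line_to(G-11*k,rot=q,feed=50); hold(.3)
np.save("th.npy",th); np.save("G.npy",G)
c=camera("scene"); np.savez("scene4.npz",**c)
print(read_t(),G,read_force()); blade(c,100,190,20,30)
E
```

```text
blade 572 c [ 44.9  -0.8 153.9] n [ 0.977 -0.012  0.212] rms 1.11
zmin 119.8 centre x at zmin 51.0 at top 34.7 y at zmin -1.5 y/z slope 0.013 w [60.4 57.1 57.2]
0.2134419010765234 0.5361415219392437
12.7 [445.40362171 -67.93514492 382.75966462] [-0.3049809  -0.36778372 -0.87927074]
blade 502 c [  9.   -1.1 148.2] n [ 1.    -0.013  0.01 ] rms 1.08
zmin 112.7 centre x at zmin 8.1 at top 7.3 y at zmin -1.8 y/z slope 0.012 w [58.6 59.6 59.1]
```

Run:
```python
from rig import *
from h import *
p=np.array(read_tool_pos())
p=p-7.9*bx+1.5*by; line_to(p,feed=60)
p=p-[0,0,100]; line_to(p,feed=100); hold(.3)
c=camera("scene"); np.savez("scene5.npz",**c); print(read_t(),read_force())
blade(c,30,90,0,20)
t=camera("top"); np.savez("top5.npz",**t)
a=cv2.resize(c["color"][80:200,200:320,::-1],(600,600),interpolation=cv2.INTER_CUBIC); cv2.imwrite("pics/edge.png",a)
```

```text
14.4917 [ 0.79156449  0.38630153 -0.81073809]
blade 273 c [ 1.1  3.5 60. ] n [ 1.    -0.023 -0.006] rms 1.11
zmin 30.0 centre x at zmin -0.4 at top 0.0 y at zmin 9.5 y/z slope -0.233 w [34.3 31.3 34.8]
```

View pics/edge.png

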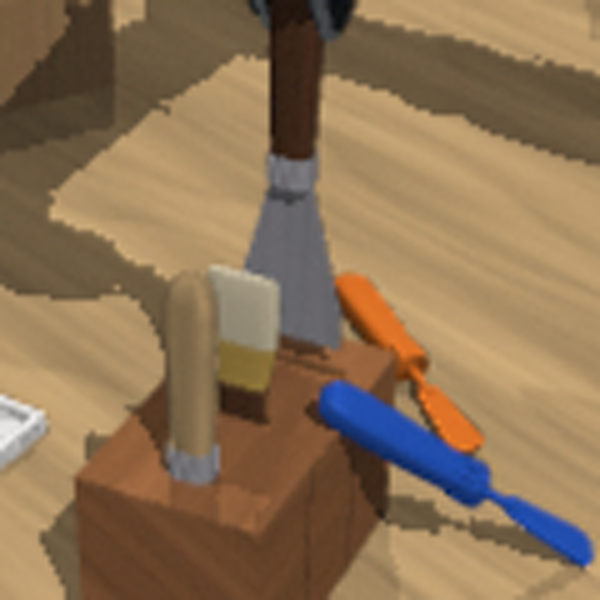

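The edge at (315,345) is just above the slot mouth at (320,360) and lined up with it. Lowering in steps, watching the force.

Run:
```python
from rig import *
from h import *
p=np.array(read_tool_pos()); z0=p[2]; f0=np.array(read_force())
for i in range(12):
    p=p-[0,0,5]; line_to(p,feed=50); f=np.array(read_force())-f0
    print(i,round(z0-read_tool_pos()[2],1),"Fb",np.round([f@bx,f@by,f[2]],1))
    if f[2]>5 or np.hypot(f[0],f[1])>10: print("stop");break
print(read_t(),read_tool_pos())
```

```text
0 5.3 Fb [-2.2  0.1 -1.1]
1 10.3 Fb [-1.2  0.5 -0.5]
2 15.3 Fb [-1.3  0.1 -0.5]
3 20.3 Fb [-0.8  0.7 -0.6]
4 25.3 Fb [-1.8  0.1 -1.2]
5 30.3 Fb [-1.   0.3 -0.3]
6 35.3 Fb [-1.1  0.2 -0.7]
7 40.3 Fb [-1.   0.6 -0.9]
8 45.3 Fb [-1.6  0.8 -0.9]
9 50.3 Fb [-0.6 -0.1 -0.2]
10 55.2 Fb [-1.4  0.5 -0.1]
11 60.3 Fb [-1.5  0.5 -1.2]
17.5417 [432.00992109 -72.18701239 213.89334997]
```

The blade is in without load, edge about 48 mm down. The contact point is really about 28 mm farther back along the tool than nominal: the tool and scraper axes cross there in all three views. So the tilted hand clears the brush and knife all the way down. Continuing until the shoulder touches.

Run:
```python
from rig import *
from h import *
p=np.array(read_tool_pos()); z0=p[2]; f0=np.array(read_force())
while z0-p[2]<54:
    p=p-[0,0,4 if z0-p[2]<28 else 1.5]; line_to(p,feed=40); f=np.array(read_force())-f0
    s=(round(z0-read_tool_pos()[2],1),np.round([f@bx,f@by,f[2]],1))
    if f[2]>3 or np.hypot(f[0],f[1])>8: print("stop",s);break
print(s,read_t(),read_tool_pos())
c=camera("scene"); np.savez("scene6.npz",**c)
cv2.imwrite("pics/home.png",cv2.resize(c["color"][80:200,200:320,::-1],(600,600),interpolation=cv2.INTER_CUBIC))
```

```text
stop (np.float64(44.9), array([ 0.7,  1.7, 10.3]))
(np.float64(44.9), array([ 0.7,  1.7, 10.3])) 22.3 [432.05191186 -72.28469465 169.03287483]
```

View pics/home.png

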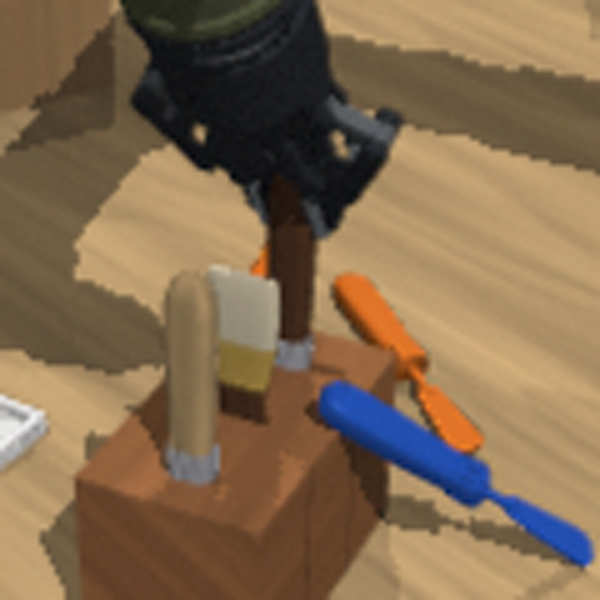

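The scraper's shoulder at (293,355) is seated on the block, the handle is upright, and the brush and knife are untouched. Letting go and moving to the knife.

Run:
```python
from rig import *
from h import *
release(); hold(.4)
p=np.array(read_tool_pos()); line_to(p+[0,0,150],feed=150); print(read_force())
c=camera("scene"); np.savez("scene7.npz",**c)
W=cloud(c); r=W-slot-np.array([.5,.6,0]); b=np.dstack([r@bx,r@by,r[...,2]])
P=b[(np.hypot(b[...,0],b[...,1])<25)&(b[...,2]>20)&(b[...,2]<125)]
print("scraper",np.polyfit(P[:,2],P[:,0],1).round(3),np.polyfit(P[:,2],P[:,1],1).round(3),"ztop",P[:,2].max())
q=quat(Z,-by)
move_ptp(knife+200*Z,q); line_to(knife+50*Z,feed=150)
print(read_t(),read_tool_pos(),read_force())
close(115); hold(.2); print(read_finger_gap(),read_grip_force(),read_force(),read_t())
line_to(knife+240*Z,feed=120); hold(.2); print(read_t(),read_force(),read_finger_gap())
c=camera("scene"); np.savez("scene8.npz",**c)
cv2.imwrite("pics/knife.png",cv2.resize(c["color"][20:220,150:350,::-1],(600,600),interpolation=cv2.INTER_CUBIC))
```

```text
[0.12343452 1.20745572 0.54007961]
scraper [-0.014  7.192] [-0.058  7.365] ztop 109.3193803620793
26.2583 [554.8403843  -21.17313374 158.56463543] [-0.00865446  0.33318381 -0.41969166]
21.830737823054054 112.66168355941772 [-0.36594025  0.35040959  5.41617052] 27.0583
28.9917 [-0.19425182  0.38827008 -0.98410979] 22.464589951573906
```

View pics/knife.png

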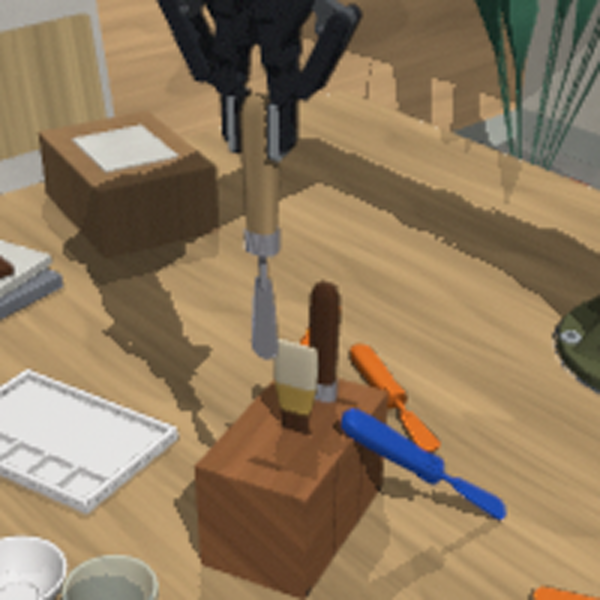

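The knife is drawn out and hangs upright, with its tip at (262,355). The scraper is seated at (325,340) and the brush is in place. Moving to the pose over the palette.

Run:
```python
from rig import *
from h import *
hx,hy=ax(90); k=(hx+Z)/2**.5; q=quat(k,-hy); p=pal+92*Z+140*k
move_ptp(p+[0,30,120],q); line_to(p,feed=100); hold(.5)
print(read_t(),read_tool_pos(),read_force(),read_finger_gap(),read_grip_force())
c=camera("scene"); W=cloud(c)
m=(np.hypot(W[...,0]-pal[0],W[...,1]-pal[1])<90)&(W[...,2]>45)&(W[...,1]<-225); P=W[m]
P=P[np.argsort(P[:,1])]; print(len(P),"lowest",P[np.argmin(P[:,2])].round(1),"tip",P[:5].round(1))
ctr=P.mean(0); s,v=np.linalg.svd(P-ctr,full_matrices=False)[1:]; print(v.round(3))
a=cv2.resize(c["color"][60:260,90:290,::-1],(600,600),interpolation=cv2.INTER_CUBIC); cv2.imwrite("pics/final.png",a)
```

```text
31.7417 [ 602.93089164 -193.2730154   191.02464141] [-0.31365491 -0.1314828  -0.80868061] 22.460779962302233 112.69035458564758
43 lowest [ 607.1 -290.5   91.9] tip [[ 600.1 -291.4   91.9]
 [ 607.1 -290.5   91.9]
 [ 595.8 -286.6   95.8]
 [ 612.4 -285.7   96.4]
 [ 606.6 -284.2   98. ]]
[[ 0.1    0.679  0.727]
 [ 0.993 -0.117 -0.028]
 [ 0.066  0.725 -0.686]]
```

View pics/final.png

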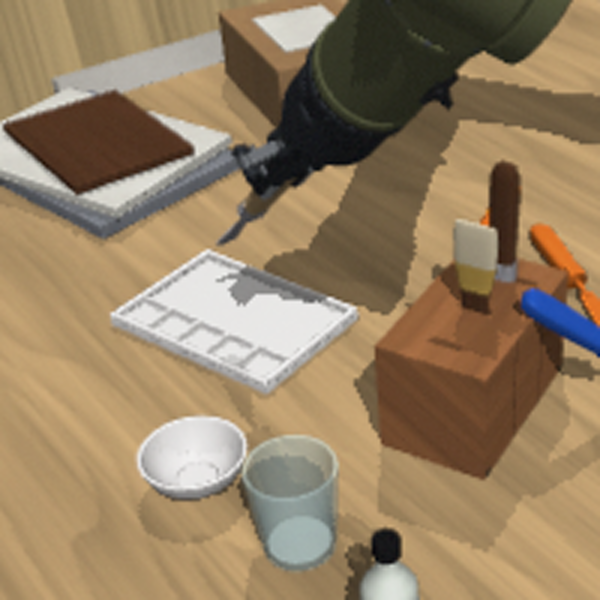

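The knife is slanted at about 45° with its width level. The tip, at (222,242) in the crop, measures (603,-291,92) mm over the palette centre (603,-292) and touches nothing. The scraper, brush, dish and jar are in place. Handing in.

```bash
python3 -c "
from rig import *
print(read_qd(),read_t()); print(job_done())"
```

```text
[ 4.96096696e-04  1.92231276e-04 -5.67195623e-04 -1.92712574e-03
  5.79307364e-05  1.65081462e-03 -1.88636752e-03] 31.7917
the job is handed in; nothing more can be done
None
```

I handed the job in at about 32 s with the scraper let go, home in the wide slot, and the palette knife held at about 45° with its tip 92 mm over the palette centre; on the way in the scraper blade hooked the brush, which stayed upright in its slot, and no verdict came back.

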